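# Steady the rocking control box with a wedge

## Robot

A 7-joint arm with a two-finger parallel gripper is mounted at the origin on the work surface. World frame = base frame: x ahead of the robot, y to its left, z up, the work surface at z = 0. Lengths are in mm, angles in rad, forces in N, time in s.
With the tool pointing down it reaches from about 400 to 875 mm from the base axis. Payload 4.4 kg.
Tool frame: the origin (TCP) lies midway between the tips of the shut fingers; the grasp point (between the pads) lies 19 mm behind it; z points along the fingers, y is the line along which they close (so a half turn about z gives the same grasp; the last joint's range is limited). The gripper opens to 85 mm and grips with 20 to 120 N. Pads are 22 mm wide; open, the fingers measure 114 mm over their backs; the gripper's body (76 mm by 85 mm) begins 54 mm behind the grasp point. The pads swing forward as they close: fully open they stand 13 mm farther back than shut.
Start: joints at [-1.335, 0.628, 0.038, 1.517, -0.027, 0.996, -0.02], TCP at [193.18, 620.645, 191.713] pointing down, gripper open.
Joint ranges: [-3.06, 3.06], [-0.37, 2.12], [-1.25, 1.32], [0.18, 2.47], [-1.1, 4.24], [0.23, 1.98], [-2.94, 2.94]. Speed limits (rad/s): [2.57, 2.57, 3.14, 3.14, 3.14, 3.14, 3.14].

## Interface

Orientations are given as [roll, pitch, yaw] about the fixed x, y, z axes, in that order (R = Rz(yaw) Ry(pitch) Rx(roll)).
In Python, from cell import read_state, get_image, finish_job gives the robot as it stands.
- The arm moves only by the tool send_rows, never from a script. Its argument "series" is a list of rows, each an object of numbers: "ax", "ay", "az": the turn, a rotation vector about the tool's x, y, z in rad; "dx", "dy", "dz": the shift along the tool's x, y, z in cm; "hand": the closure, from 0 (fully open) to 1 (shut). In form: [{"ax": .., "ay": .., "az": .., "dx": .., "dy": .., "dz": .., "hand": ..}, ...]. A call has 1 to 10 rows; each row is the pose to reach, as a shift and turn from the pose commanded when the call began, along the tool's axes at that moment; what a row does not reach only later rows make up. A row lasts 1/10 s, in which the tool goes at most 50 mm and 8.59 degrees, less where a joint would pass 70% of its speed; a pose out of reach is approached as far as the arm can. A call with a gripper value outside its range is refused whole. The fingers move at their own pace and stop on an object; the grip force is fixed at half the most. Time passes only in rows, so rows that repeat a pose let the fingers close. It gives the time, the measured TCP pose, the force, the opening and the grip force at its end, in the units of the state.
- read_state(): the state, without advancing time (a new reading comes with each control period).
- get_image(name): name is "scene" or "top"; returns a dict with "pixels" (480x640x3 uint8, red, green, blue), "mtx" (3x3 intrinsics, pixels), "R" (3x3) and "t" (3): a world point X has camera coordinates R X + t. Camera axes: x right, y down, z forward; pixel columns grow to the right and rows downward; lengths in mm; the calibration is good to about 2 mm. A picture is of the moment at which its call begins. There is no depth.
- finish_job(): hands the job in; it is judged then, once.
The state is a dict: "clock": time; "qpos": joint angles; "qd": joint speeds; "tau": joint torques, N m; "eef_pos": TCP position; "tool_rot": TCP orientation; "force": force on the tool from outside, world axes, zero at the start; "torque": the same for the moment, N m; "width": finger opening in mm; "gripper_force": force on a finger pad.
Only numpy, scipy, OpenCV 4.12 (cv2) and the standard library are available. Lean on these libraries where they do the work, as an engineer would, in place of code of your own. Each camera call takes 0.05 s, during which the arm holds its last target. There are 200 camera calls.

## Task

The grey control box rocks because the foot under its yellow dot is too short. Push the orange wedge along the bench, thin end first, under that foot until the box no longer rocks, and prove it by pressing down firmly on the yellow dot for a second: the box must stand level and not give, with the wedge carrying the corner. Only push and press: do not lift the wedge or the box, do not shove the box from its place, leave the other devices alone, and finish with the wedge left in place under the foot.

Things in the scene. Friction and masses are not known exactly. Their poses are not given: they have to be found in the camera images.
- enclosure: Loose grey steel control box, 160 (x) by 200 (y) mm, about 3 kg. Origin: on the bench plane below its centre; z up. Feet of 24 mm at x +-58, y +-78 mm hold its underside 25 mm and flat lid 120 mm above the bench. At rest it stands level on three feet; the one at (+58, +78) hangs clear. Transformer on the lid at (-42, -58), 66 mm square, up to 178 mm high. About 10 N sideways does not move the box.
- short_foot (a point): Point fixed in the box on the short foot's axis, level with the other feet's soles: (+58, +78, 0) mm in the box's frame. The short foot's domed sole is an unknown 5 to 10 mm above it. About 2 N down on this corner tips the box about the other diagonal until the foot meets the bench (tilt 0.05 to 0.11 rad); let go, it falls back level.
- dot (a point): Centre of the yellow dot (26 mm across) on the box's lid, 120 mm above the bench, nearly over the short foot: (+50, +70, 120) mm in the box's frame. Press here.
- wedge: Loose orange wedge, 150 (x) by 50 (y) mm, 0.16 kg. Top slopes evenly from 26 mm high at x = -75 (upright flat face) to 2 mm at x = +75 (thin end). Origin: underside, middle; z up. Starts on the box's +y side, thin end towards the short foot, 30 to 90 mm from it. Slides at 1 to 2 N; jams (push rises) with the foot's axis 18 to 53 mm in from the thin end; does not slip back.
- contactor: Loose black contactor, 56 x 66 mm, 57 mm high, blue marker on top; bystander. Origin: centre of its underside.
- breakers: Loose white block of three breakers, 54 x 78 mm, 62 mm high, three black toggles; bystander. Origin: centre of its underside.
- stop_box: Loose yellow box with a red mushroom button, 68 x 68 mm, 57 mm high; bystander. Origin: centre of its underside.

How it is judged (in metres and radians):
On the way:
1. the dot is pressed with over 4 N for 0.5 s (grasp point within 35 mm of it in plan) while the box stays level within 0.018 rad and over 1.5 N rests on the wedge (contact force between the fingers and enclosure above 4 N and horizontal distance between the grasp point and dot below 0.035 m and contact force between wedge and enclosure above 1.5 N and angle between enclosure's own z axis and vertical below 0.018 rad), for 0.5 s.
At the end, for the whole second after the job is handed in: The box stands level within 0.018 rad and within 25 mm of where it started, the wedge lies flat with the axis of the short foot 13 to 65 mm in from its thin end and over its 50 mm width, and both are at rest (angle between enclosure's own z axis and vertical below 0.018 rad and angle between wedge's own z axis and vertical below 0.03 rad and x of short_foot in the frame of wedge between 0.01 and 0.062 m and y of short_foot in the frame of wedge between -0.025 and 0.025 m and distance of enclosure from where it was at the start of the episode below 0.025 m and linear speed of each of enclosure, wedge below 0.01 m/s); the robot touches nothing.
It fails at once if the wedge is lifted or tipped up (height (world z) of wedge above 0.01 m or angle between wedge's own z axis and vertical above 0.2 rad).
It fails at once if the box is lifted or tipped over (height (world z) of enclosure above 0.01 m or angle between enclosure's own z axis and vertical above 0.25 rad).
It fails at once if the box is shoved more than 40 mm (distance of enclosure from where it was at the start of the episode above 0.04 m).
It fails at once if a bystander is moved more than 25 mm (distance of any of contactor, breakers, stop_box from where it was at the start of the episode above 0.025 m).
It also fails if it takes over 54 s, if anything falls off the work surface, if the arm or the gripper's body presses on something with over 40 N, if the wrist force passes 120 N, or if a joint passes its speed limit or range.

## Working session

There is one attempt and no reset: what is moved stays moved. The work goes in short steps, Python scripts to look and compute and a tool call to move; the robot and the scene stay as the last step left them, time stands still between calls to the robot, and variables do not carry over. Pictures are saved under pics/ and viewed, at most 10 in all, crops included, and the job is handed in when it is done.

Besides the shell and the picture viewer there is one more tool, called after "Request:" by a JSON object that holds its "fn" and its "kwargs", one argument or row to a line. send_rows: Moves the arm, as the interface text tells. Its arguments: {"type":"object","properties":{"series":{"type":"array","items":{"type":"object","properties":{"ax":{"type":"number"},"ay":{"type":"number"},"az":{"type":"number"},"dx":{"type":"number"},"dy":{"type":"number"},"dz":{"type":"number"},"hand":{"type":"number"}}}}},"required":["series"]}

```bash
mkdir -p pics; python3 - <<'E'
from cell import *
import cv2,pickle
for n in ("top","scene"):
    d=get_image(n); pickle.dump(d,open(n+".pkl","wb")); cv2.imwrite(f"pics/{n}0.png",d["pixels"][:,:,::-1])
s=read_state(); print({k:s[k] for k in("clock","eef_pos","tool_rot","force","width")})
E
```

```text
{'clock': 0.1, 'eef_pos': array([192.96237264, 620.05894889, 190.88144199]), 'tool_rot': array([-3.13991737e+00, -2.62272875e-05,  2.83979295e+00]), 'force': array([-0.020637  , -0.5560429 , -0.31801229]), 'width': 85.29123732712547}
```

View pics/top0.png

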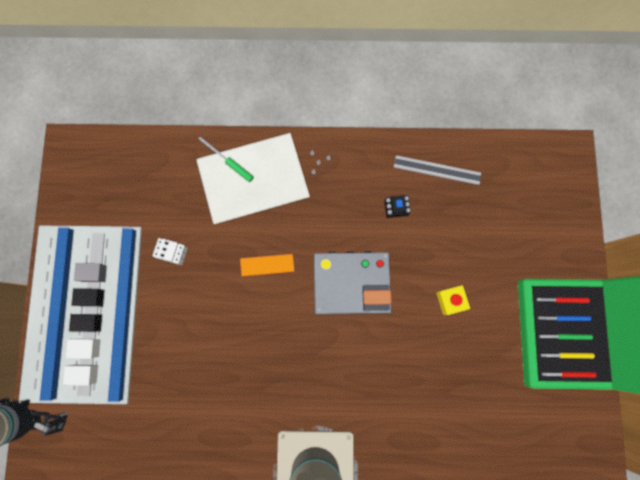

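View pics/scene0.png

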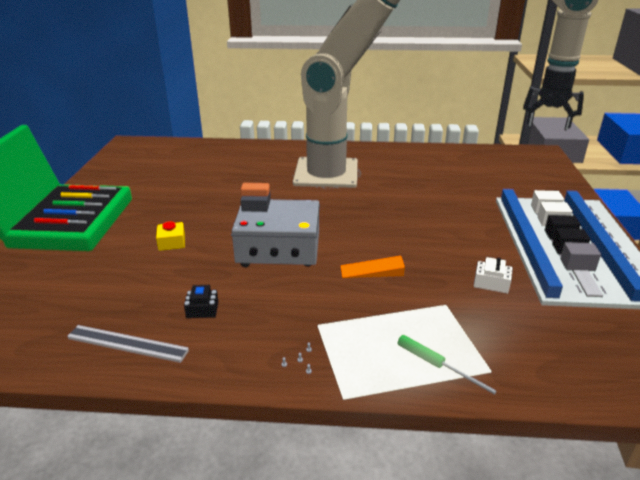

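The top view shows the grey box at about (353,283) with the yellow dot at (326,264). The orange wedge is at (267,265), with its right-hand end towards the box. The breakers are at (169,251). The scene view agrees, with the dot at (304,226) and the wedge at (373,268).

```bash
cat > h.py <<'E'
import numpy as np,cv2,pickle
from scipy.optimize import minimize,least_squares
def proj(d,X): c=np.asarray(X)@d["R"].T+d["t"]; p=c@d["mtx"].T; return p[:,:2]/p[:,2:]
def back(d,uv,z):
    r=d["R"].T@np.linalg.inv(d["mtx"])@np.array([*uv,1.]); c=-d["R"].T@d["t"]; return c+r*(z-c[2])/r[2]
def place(P,x,y,a): c,s=np.cos(a),np.sin(a); return np.asarray(P,float)@np.array([[c,s,0],[-s,c,0],[0,0,1]])+[x,y,0]
def mask(d,lo,hi,roi):
    m=cv2.inRange(cv2.cvtColor(d["pixels"],cv2.COLOR_RGB2HSV),lo,hi); o=np.zeros_like(m); x0,y0,x1,y1=roi; o[y0:y1,x0:x1]=m[y0:y1,x0:x1]; return o
W=[(sx*75,sy*25,z) for sx,zs in((-1,(0,26)),(1,(0,2))) for sy in(-1,1) for z in zs]
def ren(d,P):
    m=np.zeros((480,640),np.uint8); h=cv2.convexHull((proj(d,P)*16).round().astype(np.int32)); M=np.zeros((1920,2560),np.uint8)
    cv2.fillConvexPoly(M,h,255,shift=2); 
    return cv2.resize(M,(640,480),interpolation=cv2.INTER_AREA)/255.
def fit(ds,ms,P,x0):
    f=lambda p:sum(np.abs(ren(d,place(P,p[0],p[1],p[2]/300))-m/255.).sum() for d,m in zip(ds,ms))
    best=None
    s=np.array([x0[0],x0[1],x0[2]*300.])
    for k in range(3):
        r=minimize(f,s,method="Nelder-Mead",options=dict(initial_simplex=s+np.array([[0,0,0],[12,0,0],[0,12,0],[0,0,20]])/(k+1)-3/(k+1)))
        s=r.x
    return s/[1,1,300],r.fun
E
cat > m.py <<'E'
from h import *
t,s=[pickle.load(open(n+".pkl","rb")) for n in("top","scene")]
print("cam",-t["R"].T@t["t"],-s["R"].T@s["t"])
wt=mask(t,(8,150,120),(20,255,255),(225,240,305,290)); ws=mask(s,(8,150,80),(20,255,255),(330,250,415,285))
dt=mask(t,(24,140,120),(35,255,255),(312,252,340,276)); dsn=mask(s,(24,140,120),(35,255,255),(290,215,318,236))
cen=lambda m:np.argwhere(m).mean(0)[::-1]
print([int((m>0).sum()) for m in(wt,ws,dt,dsn)])
print("dot",back(t,cen(dt),120),back(s,cen(dsn),120))
c=back(t,cen(wt),13); print(c)
for ds,ms in(((t,s),(wt,ws)),((t,),(wt,)),((s,),(ws,))): print("wedge",fit(ds,ms,W,(c[0],c[1],-1.57)))
g=t["pixels"]; 
cv2.imwrite("pics/crop0.png",cv2.resize(g[235:330,225:405,::-1],None,fx=4.4,fy=4.4,interpolation=cv2.INTER_CUBIC))
E
python3 m.py
```

```text
cam [ 397.47445846   16.33887608 1349.25716784] [1663.25008674   95.71774212  773.03820836]
[1467, 2975, 55, 44]
dot [554.30927835 -22.92667567 120.        ] [558.63102663 -21.64632134 120.        ]
[557.89191154 144.8980449   13.        ]
wedge (array([563.37658005, 142.33587008,  -1.40854403]), np.float64(2447.6666666666665))
wedge (array([561.06105621, 143.70691722,  -1.47125067]), np.float64(528.3882352941176))
wedge (array([594.59858303, 126.21325132,  -1.42359188]), np.float64(1866.8235294117646))
```

View pics/crop0.png

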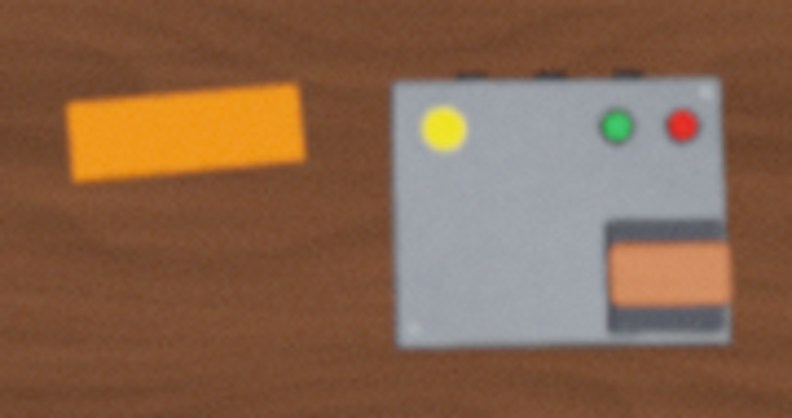

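The crop shows the lid corners at crop pixels (393,80), (720,78), (731,346) and (397,348). The dot is at (444,129), and the wedge spans (67..305, 83..182). My orange mask was leaking into the wood, so I'll tighten it and fit the box from its lid corners.

```bash
cat > m.py <<'E'
from h import *
import sys
t,s=[pickle.load(open(n+".pkl","rb")) for n in("top","scene")]
wt=mask(t,(8,190,185),(22,255,255),(225,240,305,290)); ws=mask(s,(5,190,150),(22,255,255),(330,250,415,285))
cen=lambda m:np.argwhere(m).mean(0)[::-1]
print([int((m>0).sum()) for m in(wt,ws)])
c=back(t,cen(wt),13)
for ds,ms in(((t,s),(wt,ws)),((t,),(wt,)),((s,),(ws,))): print("wedge",fit(ds,ms,W,(c[0],c[1],-1.5)))
if len(sys.argv)<2:
    C=(np.array([(393,80),(720,78),(731,346),(397,348),(444,129)])+.5)/4.4-.5+[225,235]
    L=np.array([(80,100,120),(80,-100,120),(-80,-100,120),(-80,100,120),(50,70,120.)])
    print(np.array([back(t,c,120)[:2] for c in C]).round(1))
    r=least_squares(lambda p:(proj(t,place(L,p[0],p[1],p[2]/300))-C).ravel(),[510,-95,0.]);p=r.x/[1,1,300]
    print("box",p,r.fun.round(2)); print("foot",place([(58,78,0)],*p),"dot",place([(50,70,120)],*p))
for n,d,r in(("contactor",t,(397,206)),("breakers",t,(169,251)),("stop",t,(454,300))): print(n,back(d,r,57)[:2].round())
E
python3 m.py
```

```text
[940, 1044]
wedge (array([563.50406887, 143.85289889,  -1.44501738]), np.float64(104.58823529411764))
wedge (array([563.39035811, 142.97606726,  -1.45723692]), np.float64(37.55686274509804))
wedge (array([564.52359284, 144.78902626,  -1.43934782]), np.float64(55.188235294117646))
[[ 583.7    8.3]
 [ 587.5 -191.7]
 [ 425.4 -195.6]
 [ 421.6    4.1]
 [ 553.9  -23.1]]
box [ 5.04655296e+02 -9.37878561e+01  2.04132204e-02] [ 0.19  0.41  0.17  0.29 -0.09 -0.52 -0.15 -0.39 -0.11  0.25]
foot [[561.05109165 -14.62022229   0.        ]] dot [[553.21605282 -22.78184997 120.        ]]
contactor [ 733. -230.]
breakers [593. 419.]
stop [ 465. -383.]
```

Request:
{"fn": "send_rows", "kwargs": {
  "series": [
    {"dx": -5.7, "dy": -3.7, "az": 0.14, "hand": 1},
    {"dx": -11.4, "dy": -7.3, "az": 0.28, "hand": 1},
    {"dx": -17.1, "dy": -11.0, "az": 0.42, "hand": 1},
    {"dx": -22.8, "dy": -14.6, "az": 0.56, "hand": 1},
    {"dx": -28.5, "dy": -18.3, "az": 0.7, "hand": 1},
    {"dx": -34.2, "dy": -21.9, "az": 0.84, "hand": 1},
    {"dx": -40, "dy": -25.6, "az": 0.98, "hand": 1},
    {"dx": -45.7, "dy": -29.2, "az": 1.12, "hand": 1},
    {"dx": -51.4, "dy": -32.9, "az": 1.2, "hand": 1},
    {"dx": -57.1, "dy": -36.5, "az": 1.27, "hand": 1}
  ]
}}

```text
invalid input at $.series[0]: expected keys ax, ay, az, dx, dy, dz, hand
```

Request:
{"fn": "send_rows", "kwargs": {
  "series": [
    {"ax": 0, "ay": 0, "az": 0.14, "dx": -5.7, "dy": -3.7, "dz": 0, "hand": 1},
    {"ax": 0, "ay": 0, "az": 0.28, "dx": -11.4, "dy": -7.3, "dz": 0, "hand": 1},
    {"ax": 0, "ay": 0, "az": 0.42, "dx": -17.1, "dy": -11, "dz": 0, "hand": 1},
    {"ax": 0, "ay": 0, "az": 0.56, "dx": -22.8, "dy": -14.6, "dz": 0, "hand": 1},
    {"ax": 0, "ay": 0, "az": 0.7, "dx": -28.5, "dy": -18.3, "dz": 0, "hand": 1},
    {"ax": 0, "ay": 0, "az": 0.84, "dx": -34.2, "dy": -21.9, "dz": 0, "hand": 1},
    {"ax": 0, "ay": 0, "az": 0.98, "dx": -40, "dy": -25.6, "dz": 0, "hand": 1},
    {"ax": 0, "ay": 0, "az": 1.12, "dx": -45.7, "dy": -29.2, "dz": 0, "hand": 1},
    {"ax": 0, "ay": 0, "az": 1.2, "dx": -51.4, "dy": -32.9, "dz": 0, "hand": 1},
    {"ax": 0, "ay": 0, "az": 1.27, "dx": -57.1, "dy": -36.5, "dz": 0, "hand": 1}
  ]
}}

```text
clock: 1.1
eef_pos: [515.9, 236.5, 191.5]
tool_rot: [-3.141, 0.0, 1.567]
force: [0.6, 0.1, -0.0]
width: 0.2
gripper_force: 0.0
```

Request:
{"fn": "send_rows", "kwargs": {
  "series": [
    {"ax": 0, "ay": 0, "az": 0, "dx": 0, "dy": 0, "dz": 0, "hand": 1},
    {"ax": 0, "ay": 0, "az": 0, "dx": 0, "dy": 0, "dz": 0, "hand": 1}
  ]
}}

```text
clock: 1.3
eef_pos: [515.6, 236.6, 191.3]
tool_rot: [-3.141, 0.001, 1.567]
force: [-0.7, 0.2, -0.1]
width: 0.1
gripper_force: 0.0
```

Request:
{"fn": "send_rows", "kwargs": {
  "series": [
    {"ax": 0, "ay": 0, "az": 0, "dx": -4.5, "dy": 3.8, "dz": 0, "hand": 1},
    {"ax": 0, "ay": 0, "az": 0, "dx": -9, "dy": 7.6, "dz": 0, "hand": 1},
    {"ax": 0, "ay": 0, "az": 0, "dx": -13.4, "dy": 11.5, "dz": 0, "hand": 1},
    {"ax": 0, "ay": 0, "az": 0, "dx": -13.4, "dy": 11.5, "dz": 4, "hand": 1},
    {"ax": 0, "ay": 0, "az": 0, "dx": -13.4, "dy": 11.5, "dz": 8, "hand": 1},
    {"ax": 0, "ay": 0, "az": 0, "dx": -13.4, "dy": 11.5, "dz": 12, "hand": 1},
    {"ax": 0, "ay": 0, "az": 0, "dx": -13.4, "dy": 11.5, "dz": 15.5, "hand": 1},
    {"ax": 0, "ay": 0, "az": 0, "dx": -13.4, "dy": 11.5, "dz": 17.8, "hand": 1},
    {"ax": 0, "ay": 0, "az": 0, "dx": -13.4, "dy": 11.5, "dz": 18.7, "hand": 1},
    {"ax": 0, "ay": 0, "az": 0, "dx": -13.4, "dy": 11.5, "dz": 18.7, "hand": 1}
  ]
}}

```text
clock: 2.3
eef_pos: [628.5, 105.6, 3.4]
tool_rot: [-3.139, -0.0, 1.572]
force: [0.2, 0.3, 0.2]
width: -0.2
gripper_force: 0.0
```

Request:
{"fn": "send_rows", "kwargs": {
  "series": [
    {"ax": 0, "ay": 0, "az": 0, "dx": 0, "dy": -0.8, "dz": 0, "hand": 1},
    {"ax": 0, "ay": 0, "az": 0, "dx": 0, "dy": -1.5, "dz": 0, "hand": 1},
    {"ax": 0, "ay": 0, "az": 0, "dx": 0, "dy": -1.9, "dz": 0, "hand": 1},
    {"ax": 0, "ay": 0, "az": 0, "dx": 0, "dy": -2.1, "dz": 0, "hand": 1},
    {"ax": 0, "ay": 0, "az": 0, "dx": 0, "dy": -2.3, "dz": 0, "hand": 1},
    {"ax": 0, "ay": 0, "az": 0, "dx": 0, "dy": -2.5, "dz": 0, "hand": 1},
    {"ax": 0, "ay": 0, "az": 0, "dx": 0, "dy": -2.7, "dz": 0, "hand": 1},
    {"ax": 0, "ay": 0, "az": 0, "dx": 0, "dy": -2.9, "dz": 0, "hand": 1},
    {"ax": 0, "ay": 0, "az": 0, "dx": 0, "dy": -3.1, "dz": 0, "hand": 1},
    {"ax": 0, "ay": 0, "az": 0, "dx": 0, "dy": -3.1, "dz": 0, "hand": 1}
  ]
}}

```text
clock: 3.3
eef_pos: [598.7, 104.1, 4.6]
tool_rot: [-3.141, 0.0, 1.57]
force: [0.3, 0.2, 0.5]
width: 0.2
gripper_force: 0.0
```

Request:
{"fn": "send_rows", "kwargs": {
  "series": [
    {"ax": 0, "ay": 0, "az": 0, "dx": 0, "dy": 3, "dz": 0, "hand": 0.76},
    {"ax": 0, "ay": 0, "az": 0, "dx": 0, "dy": 4, "dz": -4, "hand": 0.76},
    {"ax": 0, "ay": 0, "az": 0, "dx": 4, "dy": 3, "dz": -7, "hand": 0.76},
    {"ax": 0, "ay": 0, "az": 0, "dx": 8, "dy": 1, "dz": -9, "hand": 0.76},
    {"ax": 0, "ay": 0, "az": 0, "dx": 12, "dy": -1, "dz": -9, "hand": 0.76},
    {"ax": 0, "ay": 0, "az": 0, "dx": 16, "dy": -3, "dz": -9, "hand": 0.76},
    {"ax": 0, "ay": 0, "az": 0, "dx": 18, "dy": -3.8, "dz": -9, "hand": 0.76},
    {"ax": 0, "ay": 0, "az": 0, "dx": 18, "dy": -3.8, "dz": -9, "hand": 0.76}
  ]
}}

```text
clock: 4.1
eef_pos: [558.5, 289.9, 94.4]
tool_rot: [-3.14, -0.003, 1.577]
force: [0.0, -0.8, -0.6]
width: 20.0
gripper_force: 0.0
```

```bash
cat > snap.py <<'E'
import sys,cv2,pickle
from cell import *
for n in ("top","scene"):
    d=get_image(n); pickle.dump(d,open(n+".pkl","wb")); cv2.imwrite(f"pics/{n}{sys.argv[1]}.png",d["pixels"][:,:,::-1])
s=read_state(); print({k:s[k].round(2) if hasattr(s[k],"round") else s[k] for k in("clock","eef_pos","tool_rot","force","width")})
E
python3 snap.py 1; python3 m.py x; python3 - <<'E'
import cv2,numpy as np
a=cv2.imread("pics/top1.png")[200:340,200:420];b=cv2.imread("pics/scene1.png")[150:300,220:440]
cv2.imwrite("pics/c1.png",np.vstack([cv2.resize(a,(440,280)),cv2.resize(b,(440,300))]))
E
```

```text
{'clock': 4.2, 'eef_pos': array([561.4 , 283.82,  94.7 ]), 'tool_rot': array([3.14, 0.  , 1.57]), 'force': array([ 0.33, -0.03, -1.08]), 'width': 20.36772121688886}
[930, 1058]
wedge (array([563.88835693, 143.6894866 ,  -1.45336762]), np.float64(104.17254901960784))
wedge (array([563.30413141, 142.94407887,  -1.45623742]), np.float64(35.94901960784314))
wedge (array([564.69259491, 144.63917191,  -1.44079337]), np.float64(50.384313725490195))
contactor [ 733. -230.]
breakers [593. 419.]
stop [ 465. -383.]
```

View pics/c1.png

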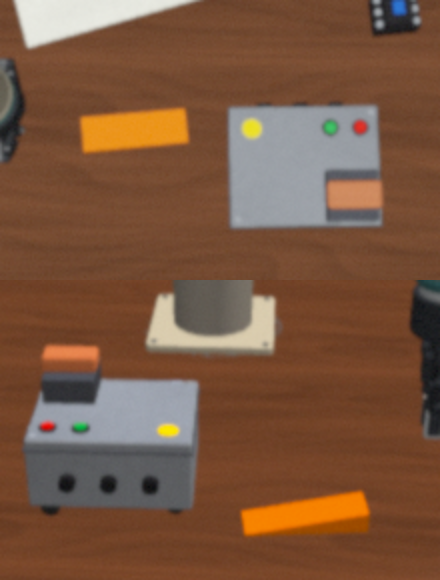

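The wedge hasn't moved. It is still at (563.5,143.5) with yaw -1.455, so the narrow shut tips passed just short of it. Instead I'll push its rear face with both fingertips set square, which should turn it into line as it goes.

Request:
{"fn": "send_rows", "kwargs": {
  "series": [
    {"ax": 0, "ay": 0, "az": 0, "dx": -0.5, "dy": -0.2, "dz": 3, "hand": 0.7},
    {"ax": 0, "ay": 0, "az": 0, "dx": -1.5, "dy": -0.4, "dz": 6, "hand": 0.7},
    {"ax": 0, "ay": 0, "az": 0, "dx": -2.5, "dy": -0.4, "dz": 8, "hand": 0.7},
    {"ax": 0, "ay": 0, "az": 0, "dx": -3.5, "dy": -0.4, "dz": 8.7, "hand": 0.7},
    {"ax": 0, "ay": 0, "az": 0, "dx": -4.3, "dy": -0.4, "dz": 8.7, "hand": 0.7},
    {"ax": 0, "ay": 0, "az": 0, "dx": -4.3, "dy": -0.4, "dz": 8.7, "hand": 0.7}
  ]
}}

```text
clock: 4.8
eef_pos: [558.8, 238.3, 8.7]
tool_rot: [3.14, 0.001, 1.566]
force: [-0.3, 0.3, 0.5]
width: 26.1
gripper_force: 0.0
```

Next, a 60 mm push in -y, moderately slow.

Request:
{"fn": "send_rows", "kwargs": {
  "series": [
    {"ax": 0, "ay": 0, "az": 0, "dx": -0.6, "dy": 0, "dz": 0, "hand": 0.7},
    {"ax": 0, "ay": 0, "az": 0, "dx": -1.2, "dy": 0, "dz": 0, "hand": 0.7},
    {"ax": 0, "ay": 0, "az": 0, "dx": -1.8, "dy": 0, "dz": 0, "hand": 0.7},
    {"ax": 0, "ay": 0, "az": 0, "dx": -2.4, "dy": 0, "dz": 0, "hand": 0.7},
    {"ax": 0, "ay": 0, "az": 0, "dx": -3, "dy": 0, "dz": 0, "hand": 0.7},
    {"ax": 0, "ay": 0, "az": 0, "dx": -3.6, "dy": 0, "dz": 0, "hand": 0.7},
    {"ax": 0, "ay": 0, "az": 0, "dx": -4.2, "dy": 0, "dz": 0, "hand": 0.7},
    {"ax": 0, "ay": 0, "az": 0, "dx": -4.8, "dy": 0, "dz": 0, "hand": 0.7},
    {"ax": 0, "ay": 0, "az": 0, "dx": -5.4, "dy": 0, "dz": 0, "hand": 0.7},
    {"ax": 0, "ay": 0, "az": 0, "dx": -6, "dy": 0, "dz": 0, "hand": 0.7}
  ]
}}

```text
clock: 5.8
eef_pos: [557.2, 180.6, 7.7]
tool_rot: [-3.142, 0.0, 1.57]
force: [-0.4, 0.2, -0.1]
width: 25.9
gripper_force: 0.0
```

```bash
python3 snap.py 2; sed -i 's/305,290/335,290/; s/(330,250,415,285)/(300,240,415,285)/' m.py; python3 m.py x; python3 - <<'E'
import cv2,numpy as np
a=cv2.imread("pics/top2.png")[200:340,200:420];b=cv2.imread("pics/scene2.png")[150:300,220:440]
cv2.imwrite("pics/c2.png",np.vstack([cv2.resize(a,(440,280)),cv2.resize(b,(440,300))]))
E
```

```text
{'clock': 5.9, 'eef_pos': array([557.27, 179.63,   7.75]), 'tool_rot': array([-3.14,  0.  ,  1.57]), 'force': array([-0.05, -0.72,  0.55]), 'width': 25.91424718160524}
[594, 1033]
wedge (array([563.8307707 , 143.75584434,  -1.45635922]), np.float64(448.90980392156865))
wedge (array([565.05977794, 124.83980911,  -1.45506712]), np.float64(349.5098039215686))
wedge (array([564.60944137, 144.82454287,  -1.44461919]), np.float64(66.87843137254902))
contactor [ 733. -230.]
breakers [593. 419.]
stop [ 465. -383.]
```

View pics/c2.png

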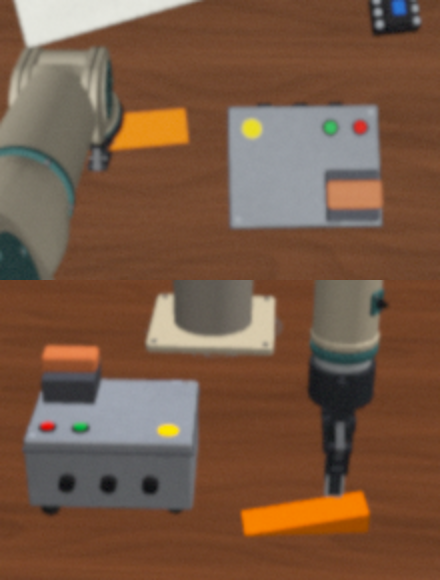

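The wedge still hasn't moved. The scene crop shows the fingers standing behind it (robot side), with the tips near full-image pixel (387,258). The reported TCP therefore disagrees with the camera frame, so I'll check by projecting it.

```bash
python3 - <<'E'
from h import *
t,s=[pickle.load(open(n+".pkl","rb")) for n in("top","scene")]
X=[[557.3,179.6,z] for z in (7.7,27,60)]
print(proj(t,X).round(1),proj(s,X).round(1)); print(proj(t,[[0,0,0]]),proj(s,[[0,0,0]]))
for n,d,c in(("t",t,(250,262)),("s",s,(387,262))):
    im=cv2.resize(d["pixels"][c[1]-50:c[1]+50,c[0]-65:c[0]+65,::-1].copy(),None,fx=6,fy=6,interpolation=cv2.INTER_CUBIC)
    for p,z in zip(proj(d,X),X): cv2.drawMarker(im,tuple(int(v) for v in (p-c+[65.5,50.5])*6),(255,0,255),0,12,2)
    cv2.imwrite(f"pics/z{n}.png",im)
a=cv2.imread("pics/zs.png");b=cv2.imread("pics/zt.png")
cv2.imwrite("pics/z.png",cv2.resize(np.vstack([a,b]),(390,600)))
E
```

```text
[[254.9 266.7]
 [254.2 265.9]
 [252.8 264.5]] [[385.8 266.5]
 [386.3 260. ]
 [387.1 248.7]]
[[314.24523375 470.62315302]] [[326.24538621 171.76711221]]
```

View pics/zs.png

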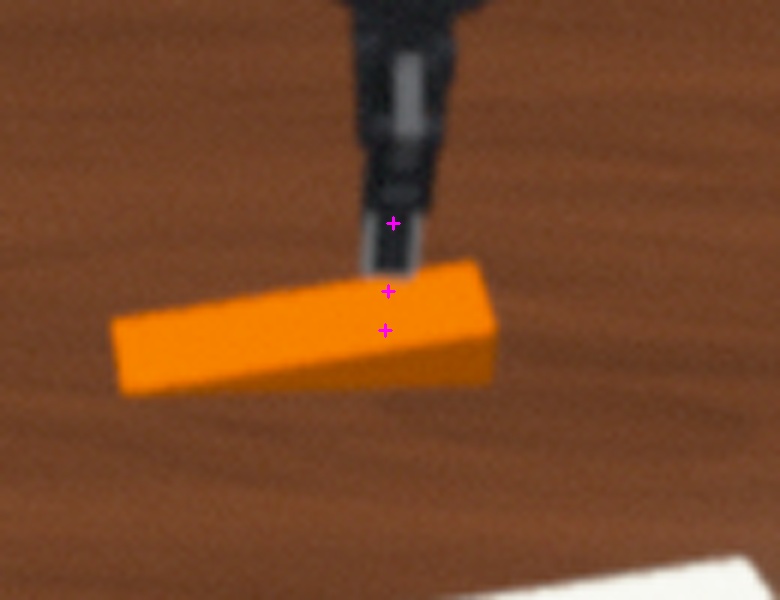

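View pics/zt.png

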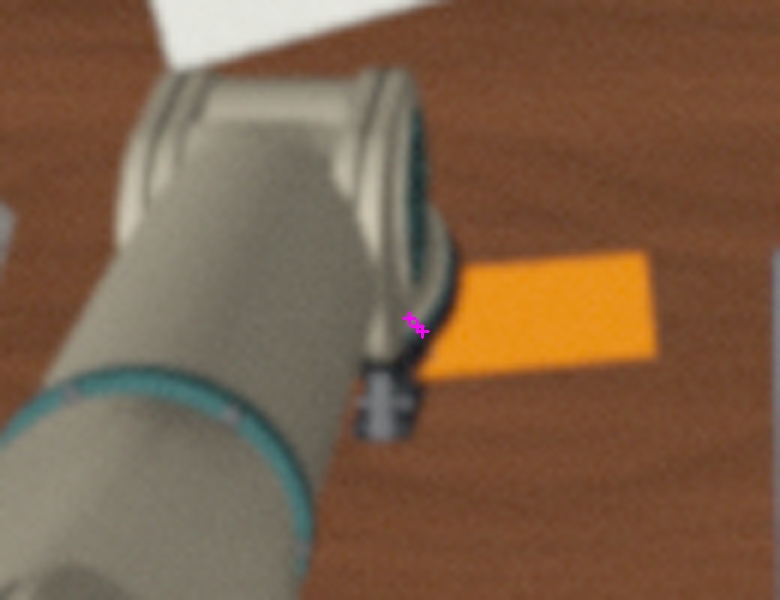

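```bash
python3 - <<'E'
from h import *
t,s=[pickle.load(open(n+".pkl","rb")) for n in("top","scene")]
print("now scene: nominal, z+30, x-37",proj(s,[[557,180,8],[557,180,38],[520,180,8]]).round(1).tolist())
print("prev scene",proj(s,[[560,285,95],[560,285,125],[523,285,95]]).round(1).tolist())
print("prev top",proj(t,[[560,285,95],[560,285,125],[523,285,95],[560,285,180]]).round(1).tolist())
a=cv2.imread("pics/scene1.png")[150:270,370:500];b=cv2.imread("pics/top1.png")[205:305,150:260]
cv2.imwrite("pics/p.png",np.hstack([cv2.resize(a,(390,360),interpolation=2),cv2.resize(b,(396,360),interpolation=2)]))
E
```

```text
now scene: nominal, z+30, x-37 [[386.0, 266.3], [386.7, 256.2], [385.4, 258.0]]
prev scene [[433.0, 238.4], [434.4, 227.5], [431.3, 230.3]]
prev top [[212.8, 261.5], [210.4, 260.0], [212.1, 274.9], [205.9, 257.1]]
```

View pics/p.png

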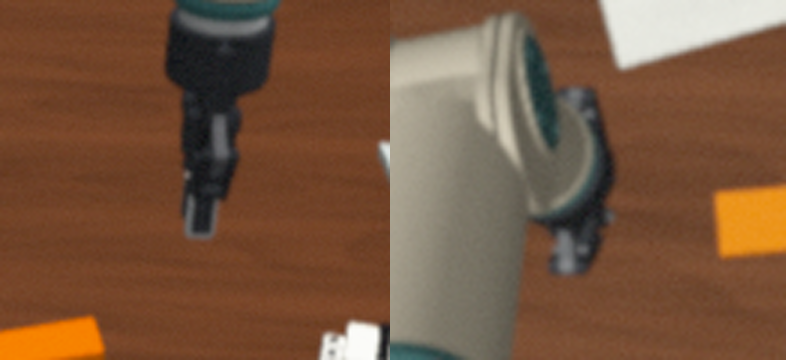

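The images agree on plan position: the knuckles straddle the projected axis. The tips, though, are about 30 mm higher than reported: at reported z=95 the tip shows at (437,229), where z=125 would project. That explains both misses. I'll go back behind the wedge and lower by feel.

Request:
{"fn": "send_rows", "kwargs": {
  "series": [
    {"ax": 0, "ay": 0, "az": 0, "dx": 3, "dy": 0, "dz": -0.3, "hand": 0.7},
    {"ax": 0, "ay": 0, "az": 0, "dx": 6, "dy": 0, "dz": -0.3, "hand": 0.7},
    {"ax": 0, "ay": 0, "az": 0, "dx": 7, "dy": 0, "dz": 0, "hand": 0.7},
    {"ax": 0, "ay": 0, "az": 0, "dx": 7, "dy": 0, "dz": 0.7, "hand": 0.7},
    {"ax": 0, "ay": 0, "az": 0, "dx": 7, "dy": 0, "dz": 1.2, "hand": 0.7},
    {"ax": 0, "ay": 0, "az": 0, "dx": 7, "dy": 0, "dz": 1.5, "hand": 0.7},
    {"ax": 0, "ay": 0, "az": 0, "dx": 7, "dy": 0, "dz": 1.5, "hand": 0.7}
  ]
}}

```text
clock: 6.6
eef_pos: [557.0, 249.0, -8.0]
tool_rot: [-3.14, 0.001, 1.568]
force: [0.2, 0.0, 0.1]
width: 25.5
gripper_force: 0.0
```

```bash
python3 snap.py 3; python3 - <<'E'
from h import *
s=pickle.load(open("scene.pkl","rb")); print(proj(s,[[557,250,z] for z in(-7,13,23,33)]).round(1).tolist())
g=s["pixels"][215:285,390:450]; cv2.imwrite("pics/s3.png",cv2.resize(g[:,:,::-1],None,fx=7,fy=7,interpolation=2))
E
```

```text
{'clock': 6.7, 'eef_pos': array([557.42, 249.89,  -7.37]), 'tool_rot': array([-3.14,  0.  ,  1.57]), 'force': array([ 0.55, -0.13, -0.53]), 'width': 25.15142696282498}
[[414.1, 272.4], [414.8, 265.7], [415.2, 262.3], [415.6, 258.9]]
```

View pics/s3.png

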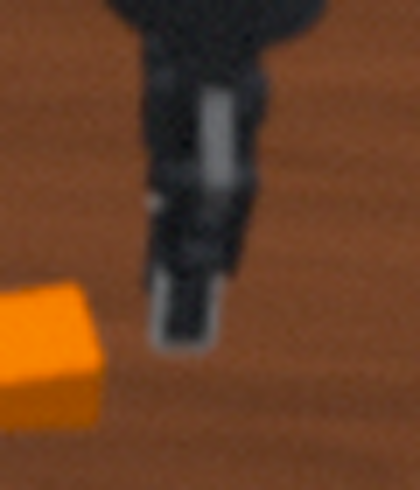

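There was no contact at reported z=-7, so the offset is confirmed. The tip bottom at (416,264) puts the fingers about 20 mm above the bench. Next I'll feel for the bench.

Request:
{"fn": "send_rows", "kwargs": {
  "series": [
    {"ax": 0, "ay": 0, "az": 0, "dx": 0, "dy": 0, "dz": 0.3, "hand": 0.7},
    {"ax": 0, "ay": 0, "az": 0, "dx": 0, "dy": 0, "dz": 0.6, "hand": 0.7},
    {"ax": 0, "ay": 0, "az": 0, "dx": 0, "dy": 0, "dz": 0.9, "hand": 0.7},
    {"ax": 0, "ay": 0, "az": 0, "dx": 0, "dy": 0, "dz": 1.1, "hand": 0.7},
    {"ax": 0, "ay": 0, "az": 0, "dx": 0, "dy": 0, "dz": 1.2, "hand": 0.7},
    {"ax": 0, "ay": 0, "az": 0, "dx": 0, "dy": 0, "dz": 1.2, "hand": 0.7}
  ]
}}

```text
clock: 7.3
eef_pos: [557.1, 251.1, -19.5]
tool_rot: [-3.141, 0.0, 1.57]
force: [-0.4, 0.2, -0.3]
width: 26.0
gripper_force: 0.0
```

Request:
{"fn": "send_rows", "kwargs": {
  "series": [
    {"ax": 0, "ay": 0, "az": 0, "dx": 0, "dy": 0, "dz": 0.15, "hand": 0.7},
    {"ax": 0, "ay": 0, "az": 0, "dx": 0, "dy": 0, "dz": 0.3, "hand": 0.7},
    {"ax": 0, "ay": 0, "az": 0, "dx": 0, "dy": 0, "dz": 0.3, "hand": 0.7}
  ]
}}

```text
clock: 7.6
eef_pos: [557.1, 251.1, -22.5]
tool_rot: [-3.141, 0.0, 1.57]
force: [-0.9, -0.3, -0.8]
width: 25.5
gripper_force: 0.0
```

Request:
{"fn": "send_rows", "kwargs": {
  "series": [
    {"ax": 0, "ay": 0, "az": 0, "dx": 0, "dy": 0, "dz": 0.15, "hand": 0.7},
    {"ax": 0, "ay": 0, "az": 0, "dx": 0, "dy": 0, "dz": 0.3, "hand": 0.7},
    {"ax": 0, "ay": 0, "az": 0, "dx": 0, "dy": 0, "dz": 0.3, "hand": 0.7}
  ]
}}

```text
clock: 7.9
eef_pos: [557.0, 251.1, -25.6]
tool_rot: [-3.141, 0.0, 1.57]
force: [-0.4, 0.3, -0.0]
width: 25.5
gripper_force: 0.0
```

The tips should now be a few mm above the bench, so I'll push.

Request:
{"fn": "send_rows", "kwargs": {
  "series": [
    {"ax": 0, "ay": 0, "az": 0, "dx": -0.8, "dy": 0, "dz": 0, "hand": 0.7},
    {"ax": 0, "ay": 0, "az": 0, "dx": -1.5, "dy": 0, "dz": 0, "hand": 0.7},
    {"ax": 0, "ay": 0, "az": 0, "dx": -2.1, "dy": 0, "dz": 0, "hand": 0.7},
    {"ax": 0, "ay": 0, "az": 0, "dx": -2.7, "dy": 0, "dz": 0, "hand": 0.7},
    {"ax": 0, "ay": 0, "az": 0, "dx": -3.3, "dy": 0, "dz": 0, "hand": 0.7},
    {"ax": 0, "ay": 0, "az": 0, "dx": -3.9, "dy": 0, "dz": 0, "hand": 0.7},
    {"ax": 0, "ay": 0, "az": 0, "dx": -4.5, "dy": 0, "dz": 0, "hand": 0.7},
    {"ax": 0, "ay": 0, "az": 0, "dx": -5.1, "dy": 0, "dz": 0, "hand": 0.7},
    {"ax": 0, "ay": 0, "az": 0, "dx": -5.7, "dy": 0, "dz": 0, "hand": 0.7},
    {"ax": 0, "ay": 0, "az": 0, "dx": -6.3, "dy": 0, "dz": 0, "hand": 0.7}
  ]
}}

```text
clock: 8.9
eef_pos: [557.1, 187.7, -25.3]
tool_rot: [-3.142, -0.0, 1.57]
force: [-0.4, 1.0, -0.6]
width: 25.6
gripper_force: 0.5
```

```bash
python3 snap.py 4; python3 m.py x; python3 - <<'E'
import cv2,numpy as np
a=cv2.imread("pics/top4.png")[200:340,200:420];b=cv2.imread("pics/scene4.png")[150:300,220:440]
cv2.imwrite("pics/c4.png",np.vstack([cv2.resize(a,(440,280)),cv2.resize(b,(440,300))]))
E
```

```text
{'clock': 9.0, 'eef_pos': array([557.15, 186.46, -25.27]), 'tool_rot': array([-3.14,  0.  ,  1.57]), 'force': array([-0.8 , -0.04,  0.09]), 'width': 25.569096652495887}
[880, 1001]
wedge (array([553.79785042,  98.54010785,  -1.57693459]), np.float64(126.81960784313725))
wedge (array([553.19793226,  98.40466419,  -1.58174425]), np.float64(73.16078431372549))
wedge (array([554.92308854,  98.24476441,  -1.56138408]), np.float64(41.078431372549026))
contactor [ 733. -230.]
breakers [593. 419.]
stop [ 465. -383.]
```

The wedge now sits square at (554,98.4) with yaw -1.575. Its tip is 38 mm short of the foot axis and 7 mm off centre, so I'll keep pushing with a small +x drift.

Request:
{"fn": "send_rows", "kwargs": {
  "series": [
    {"ax": 0, "ay": 0, "az": 0, "dx": -0.6, "dy": 0.1, "dz": 0, "hand": 0.7},
    {"ax": 0, "ay": 0, "az": 0, "dx": -1.2, "dy": 0.2, "dz": 0, "hand": 0.7},
    {"ax": 0, "ay": 0, "az": 0, "dx": -1.8, "dy": 0.3, "dz": 0, "hand": 0.7},
    {"ax": 0, "ay": 0, "az": 0, "dx": -2.4, "dy": 0.4, "dz": 0, "hand": 0.7},
    {"ax": 0, "ay": 0, "az": 0, "dx": -3, "dy": 0.5, "dz": 0, "hand": 0.7},
    {"ax": 0, "ay": 0, "az": 0, "dx": -3.5, "dy": 0.6, "dz": 0, "hand": 0.7},
    {"ax": 0, "ay": 0, "az": 0, "dx": -4, "dy": 0.6, "dz": 0, "hand": 0.7},
    {"ax": 0, "ay": 0, "az": 0, "dx": -4.5, "dy": 0.6, "dz": 0, "hand": 0.7},
    {"ax": 0, "ay": 0, "az": 0, "dx": -4.8, "dy": 0.6, "dz": 0, "hand": 0.7}
  ]
}}

```text
clock: 9.9
eef_pos: [563.1, 139.4, -25.3]
tool_rot: [-3.142, 0.0, 1.569]
force: [-0.3, 0.2, -0.7]
width: 25.3
gripper_force: 0.4
```

Request:
{"fn": "send_rows", "kwargs": {
  "series": [
    {"ax": 0, "ay": 0, "az": 0, "dx": -0.2, "dy": 0, "dz": 0, "hand": 0.7},
    {"ax": 0, "ay": 0, "az": 0, "dx": -0.4, "dy": 0, "dz": 0, "hand": 0.7},
    {"ax": 0, "ay": 0, "az": 0, "dx": -0.6, "dy": 0, "dz": 0, "hand": 0.7}
  ]
}}

```text
clock: 10.2
eef_pos: [563.1, 134.2, -25.3]
tool_rot: [3.142, -0.0, 1.57]
force: [-0.1, 1.1, -0.7]
width: 25.7
gripper_force: 0.4
```

Request:
{"fn": "send_rows", "kwargs": {
  "series": [
    {"ax": 0, "ay": 0, "az": 0, "dx": -0.2, "dy": 0, "dz": 0, "hand": 0.7},
    {"ax": 0, "ay": 0, "az": 0, "dx": -0.4, "dy": 0, "dz": 0, "hand": 0.7}
  ]
}}

```text
clock: 10.4
eef_pos: [563.1, 130.1, -25.3]
tool_rot: [-3.142, -0.0, 1.57]
force: [-0.2, 1.0, -1.2]
width: 25.6
gripper_force: 0.4
```

```bash
python3 snap.py 5; sed -i 's/335,290/312,290/;' m.py; python3 m.py x
```

```text
{'clock': 10.5, 'eef_pos': array([563.07, 129.58, -25.29]), 'tool_rot': array([-3.14,  0.  ,  1.57]), 'force': array([ 0.6 , -0.78, -0.25]), 'width': 25.54624529588449}
[564, 890]
wedge (array([560.00716422,  42.63412632,  -1.5783423 ]), np.float64(506.6196078431372))
wedge (array([559.57696824,  68.08362291,  -1.58453214]), np.float64(377.5725490196078))
wedge (array([560.78853279,  42.44291251,  -1.57148054]), np.float64(128.38823529411764))
contactor [ 733. -230.]
breakers [593. 419.]
stop [ 465. -383.]
```

The wedge is at (560.5, about 42), centred on the foot, with the foot axis about 18 mm in. From here I'll use small steps and watch the push force.

Request:
{"fn": "send_rows", "kwargs": {
  "series": [
    {"ax": 0, "ay": 0, "az": 0, "dx": -0.15, "dy": 0, "dz": 0, "hand": 0.7},
    {"ax": 0, "ay": 0, "az": 0, "dx": -0.3, "dy": 0, "dz": 0, "hand": 0.7}
  ]
}}

```text
clock: 10.7
eef_pos: [563.1, 127.2, -25.3]
tool_rot: [3.142, -0.0, 1.57]
force: [0.3, 0.9, 0.1]
width: 25.5
gripper_force: 0.5
```

Request:
{"fn": "send_rows", "kwargs": {
  "series": [
    {"ax": 0, "ay": 0, "az": 0, "dx": -0.15, "dy": 0, "dz": 0, "hand": 0.7},
    {"ax": 0, "ay": 0, "az": 0, "dx": -0.3, "dy": 0, "dz": 0, "hand": 0.7}
  ]
}}

```text
clock: 10.9
eef_pos: [563.1, 124.0, -25.3]
tool_rot: [3.142, -0.0, 1.57]
force: [-0.0, -0.3, -0.1]
width: 25.5
gripper_force: 0.5
```

Request:
{"fn": "send_rows", "kwargs": {
  "series": [
    {"ax": 0, "ay": 0, "az": 0, "dx": -0.15, "dy": 0, "dz": 0, "hand": 0.7},
    {"ax": 0, "ay": 0, "az": 0, "dx": -0.3, "dy": 0, "dz": 0, "hand": 0.7}
  ]
}}

```text
clock: 11.1
eef_pos: [563.1, 121.0, -25.3]
tool_rot: [-3.142, -0.0, 1.57]
force: [-0.2, 1.4, -0.6]
width: 25.5
gripper_force: 0.7
```

Request:
{"fn": "send_rows", "kwargs": {
  "series": [
    {"ax": 0, "ay": 0, "az": 0, "dx": -0.15, "dy": 0, "dz": 0, "hand": 0.7},
    {"ax": 0, "ay": 0, "az": 0, "dx": -0.3, "dy": 0, "dz": 0, "hand": 0.7}
  ]
}}

```text
clock: 11.3
eef_pos: [563.1, 119.1, -25.3]
tool_rot: [-3.142, -0.001, 1.57]
force: [-0.7, 3.8, -0.4]
width: 25.9
gripper_force: 2.1
```

Request:
{"fn": "send_rows", "kwargs": {
  "series": [
    {"ax": 0, "ay": 0, "az": 0, "dx": -0.15, "dy": 0, "dz": 0, "hand": 0.7},
    {"ax": 0, "ay": 0, "az": 0, "dx": -0.3, "dy": 0, "dz": 0, "hand": 0.7}
  ]
}}

```text
clock: 11.5
eef_pos: [563.0, 117.5, -25.3]
tool_rot: [-3.141, -0.003, 1.571]
force: [-0.2, 8.0, -0.6]
width: 25.6
gripper_force: 3.8
```

Request:
{"fn": "send_rows", "kwargs": {
  "series": [
    {"ax": 0, "ay": 0, "az": 0, "dx": -0.15, "dy": 0, "dz": 0, "hand": 0.7},
    {"ax": 0, "ay": 0, "az": 0, "dx": -0.3, "dy": 0, "dz": 0, "hand": 0.7}
  ]
}}

```text
clock: 11.7
eef_pos: [562.9, 116.2, -25.3]
tool_rot: [-3.141, -0.005, 1.572]
force: [0.2, 10.6, -0.2]
width: 25.8
gripper_force: 5.3
```

The push rose to 10 N, so the wedge is jammed with the foot axis about 32 mm in. I'll back off, rise, shut the hand and go over the dot.

Request:
{"fn": "send_rows", "kwargs": {
  "series": [
    {"ax": 0, "ay": 0, "az": 0, "dx": 1, "dy": 0, "dz": 0, "hand": 0.7},
    {"ax": 0, "ay": 0, "az": 0, "dx": 3, "dy": 0, "dz": -0.5, "hand": 0.7},
    {"ax": 0, "ay": 0, "az": 0, "dx": 4, "dy": 0, "dz": -4, "hand": 1},
    {"ax": 0, "ay": 0, "az": 0, "dx": 4, "dy": 0, "dz": -8.5, "hand": 1},
    {"ax": 0, "ay": 0, "az": 0, "dx": 4, "dy": 0, "dz": -13, "hand": 1},
    {"ax": 0, "ay": 0, "az": 0, "dx": 4, "dy": 0, "dz": -16, "hand": 1},
    {"ax": 0, "ay": 0, "az": 0, "dx": 4, "dy": 0, "dz": -17, "hand": 1},
    {"ax": 0, "ay": 0, "az": 0, "dx": 4, "dy": 0, "dz": -17, "hand": 1}
  ]
}}

```text
clock: 12.5
eef_pos: [564.0, 151.7, 145.9]
tool_rot: [3.139, -0.0, 1.569]
force: [0.2, 0.7, -0.5]
width: 0.2
gripper_force: 0.0
```

```bash
python3 snap.py 6; sed -i 's/(300,240,415,285)/(315,240,415,285)/' m.py; python3 m.py x
```

```text
{'clock': 12.6, 'eef_pos': array([562.08, 151.69, 143.4 ]), 'tool_rot': array([-3.14,  0.  ,  1.57]), 'force': array([-0.82, -0.25, -0.27]), 'width': 0.2513341037405307}
[548, 713]
wedge (array([558.9627064 ,  32.24478858,  -1.59475183]), np.float64(691.4392156862745))
wedge (array([559.66091959,  53.10256165,  -1.59552108]), np.float64(388.12549019607843))
wedge (array([559.88923333,  32.39496113,  -1.58333941]), np.float64(306.9254901960784))
contactor [ 733. -230.]
breakers [593. 419.]
stop [ 465. -383.]
```

Request:
{"fn": "send_rows", "kwargs": {
  "series": [
    {"ax": 0, "ay": 0, "az": 0, "dx": -4.5, "dy": -0.2, "dz": 0, "hand": 1},
    {"ax": 0, "ay": 0, "az": 0, "dx": -9, "dy": -0.4, "dz": 0, "hand": 1},
    {"ax": 0, "ay": 0, "az": 0, "dx": -13.5, "dy": -0.6, "dz": 0, "hand": 1},
    {"ax": 0, "ay": 0, "az": 0, "dx": -16.5, "dy": -0.7, "dz": 0, "hand": 1},
    {"ax": 0, "ay": 0, "az": 0, "dx": -17.4, "dy": -0.7, "dz": 0, "hand": 1},
    {"ax": 0, "ay": 0, "az": 0, "dx": -17.4, "dy": -0.7, "dz": 1.5, "hand": 1},
    {"ax": 0, "ay": 0, "az": 0, "dx": -17.4, "dy": -0.7, "dz": 2.8, "hand": 1},
    {"ax": 0, "ay": 0, "az": 0, "dx": -17.4, "dy": -0.7, "dz": 3.6, "hand": 1},
    {"ax": 0, "ay": 0, "az": 0, "dx": -17.4, "dy": -0.7, "dz": 3.6, "hand": 1}
  ]
}}

```text
clock: 13.5
eef_pos: [554.5, -20.6, 106.6]
tool_rot: [-3.137, -0.0, 1.571]
force: [-1.1, 0.1, 0.5]
width: -0.5
gripper_force: 0.0
```

Request:
{"fn": "send_rows", "kwargs": {
  "series": [
    {"ax": 0, "ay": 0, "az": 0, "dx": 0, "dy": 0, "dz": 0.3, "hand": 1},
    {"ax": 0, "ay": 0, "az": 0, "dx": 0, "dy": 0, "dz": 0.6, "hand": 1},
    {"ax": 0, "ay": 0, "az": 0, "dx": 0, "dy": 0, "dz": 0.6, "hand": 1}
  ]
}}

```text
clock: 13.8
eef_pos: [555.9, -21.7, 102.6]
tool_rot: [-3.142, -0.0, 1.57]
force: [-0.1, 0.0, -0.5]
width: -0.3
gripper_force: 0.0
```

Request:
{"fn": "send_rows", "kwargs": {
  "series": [
    {"ax": 0, "ay": 0, "az": 0, "dx": 0, "dy": 0, "dz": 0.2, "hand": 1},
    {"ax": 0, "ay": 0, "az": 0, "dx": 0, "dy": 0, "dz": 0.4, "hand": 1},
    {"ax": 0, "ay": 0, "az": 0, "dx": 0, "dy": 0, "dz": 0.4, "hand": 1}
  ]
}}

```text
clock: 14.1
eef_pos: [555.8, -21.9, 98.6]
tool_rot: [-3.141, -0.0, 1.57]
force: [0.6, 0.7, 0.5]
width: -0.4
gripper_force: 0.0
```

Request:
{"fn": "send_rows", "kwargs": {
  "series": [
    {"ax": 0, "ay": 0, "az": 0, "dx": 0, "dy": 0, "dz": 0.2, "hand": 1},
    {"ax": 0, "ay": 0, "az": 0, "dx": 0, "dy": 0, "dz": 0.4, "hand": 1},
    {"ax": 0, "ay": 0, "az": 0, "dx": 0, "dy": 0, "dz": 0.4, "hand": 1}
  ]
}}

```text
clock: 14.4
eef_pos: [555.7, -21.9, 94.4]
tool_rot: [-3.141, -0.0, 1.57]
force: [-0.5, -0.5, 0.3]
width: 0.1
gripper_force: 0.0
```

Request:
{"fn": "send_rows", "kwargs": {
  "series": [
    {"ax": 0, "ay": 0, "az": 0, "dx": 0, "dy": 0, "dz": 0.2, "hand": 1},
    {"ax": 0, "ay": 0, "az": 0, "dx": 0, "dy": 0, "dz": 0.3, "hand": 1},
    {"ax": 0, "ay": 0, "az": 0, "dx": 0, "dy": 0, "dz": 0.3, "hand": 1}
  ]
}}

```text
clock: 14.7
eef_pos: [555.8, -21.9, 91.5]
tool_rot: [-3.141, -0.0, 1.57]
force: [1.0, -0.3, 0.2]
width: -0.1
gripper_force: 0.0
```

Request:
{"fn": "send_rows", "kwargs": {
  "series": [
    {"ax": 0, "ay": 0, "az": 0, "dx": 0, "dy": 0, "dz": 0.15, "hand": 1},
    {"ax": 0, "ay": 0, "az": 0, "dx": 0, "dy": 0, "dz": 0.3, "hand": 1},
    {"ax": 0, "ay": 0, "az": 0, "dx": 0, "dy": 0, "dz": 0.3, "hand": 1}
  ]
}}

```text
clock: 15.0
eef_pos: [555.8, -21.8, 88.5]
tool_rot: [-3.141, -0.0, 1.57]
force: [-0.5, 1.2, 0.4]
width: 0.4
gripper_force: 0.0
```

Request:
{"fn": "send_rows", "kwargs": {
  "series": [
    {"ax": 0, "ay": 0, "az": 0, "dx": 0, "dy": 0, "dz": 0.15, "hand": 1},
    {"ax": 0, "ay": 0, "az": 0, "dx": 0, "dy": 0, "dz": 0.3, "hand": 1},
    {"ax": 0, "ay": 0, "az": 0, "dx": 0, "dy": 0, "dz": 0.3, "hand": 1}
  ]
}}

```text
clock: 15.3
eef_pos: [555.8, -21.9, 85.5]
tool_rot: [-3.141, -0.0, 1.57]
force: [1.0, -0.6, -0.3]
width: 0.1
gripper_force: 0.0
```

Request:
{"fn": "send_rows", "kwargs": {
  "series": [
    {"ax": 0, "ay": 0, "az": 0, "dx": 0, "dy": 0, "dz": 0.15, "hand": 1},
    {"ax": 0, "ay": 0, "az": 0, "dx": 0, "dy": 0, "dz": 0.2, "hand": 1},
    {"ax": 0, "ay": 0, "az": 0, "dx": 0, "dy": 0, "dz": 0.2, "hand": 1}
  ]
}}

```text
clock: 15.6
eef_pos: [555.9, -21.9, 83.6]
tool_rot: [-3.141, -0.0, 1.57]
force: [0.3, 0.3, 0.2]
width: 0.1
gripper_force: 0.0
```

Request:
{"fn": "send_rows", "kwargs": {
  "series": [
    {"ax": 0, "ay": 0, "az": 0, "dx": 0, "dy": 0, "dz": 0.1, "hand": 1},
    {"ax": 0, "ay": 0, "az": 0, "dx": 0, "dy": 0, "dz": 0.2, "hand": 1},
    {"ax": 0, "ay": 0, "az": 0, "dx": 0, "dy": 0, "dz": 0.2, "hand": 1}
  ]
}}

```text
clock: 15.9
eef_pos: [555.8, -21.8, 81.5]
tool_rot: [-3.141, -0.0, 1.57]
force: [0.8, -0.3, -0.4]
width: 0.3
gripper_force: 0.0
```

Request:
{"fn": "send_rows", "kwargs": {
  "series": [
    {"ax": 0, "ay": 0, "az": 0, "dx": 0, "dy": 0, "dz": 0.1, "hand": 1},
    {"ax": 0, "ay": 0, "az": 0, "dx": 0, "dy": 0, "dz": 0.2, "hand": 1},
    {"ax": 0, "ay": 0, "az": 0, "dx": 0, "dy": 0, "dz": 0.2, "hand": 1}
  ]
}}

```text
clock: 16.2
eef_pos: [556.1, -21.9, 80.1]
tool_rot: [3.141, -0.0, 1.57]
force: [-1.4, 0.4, 4.1]
width: -0.0
gripper_force: 1.9
```

```bash
python3 snap.py 7; python3 - <<'E'
from h import *
s=pickle.load(open("scene.pkl","rb")); t=pickle.load(open("top.pkl","rb"))
print(proj(s,[[556,-22,z] for z in(80,120,140)]).round(1).tolist(),proj(t,[[556,-22,120]]))
a=s["pixels"][140:280,225:345,::-1];b=t["pixels"][230:330,290:410,::-1]
cv2.imwrite("pics/c7.png",np.hstack([cv2.resize(a,(480,560),interpolation=2),cv2.resize(b,(300,560*300//300),interpolation=2)]))
E
```

```text
{'clock': 16.3, 'eef_pos': array([556.12, -21.85,  80.08]), 'tool_rot': array([ 3.14, -0.  ,  1.57]), 'force': array([-0.44, -0.67,  4.76]), 'width': 0.4662922437370025}
[[303.8, 238.6], [303.5, 224.3], [303.3, 217.0]] [[325.13151437 263.15150697]]
```

View pics/c7.png

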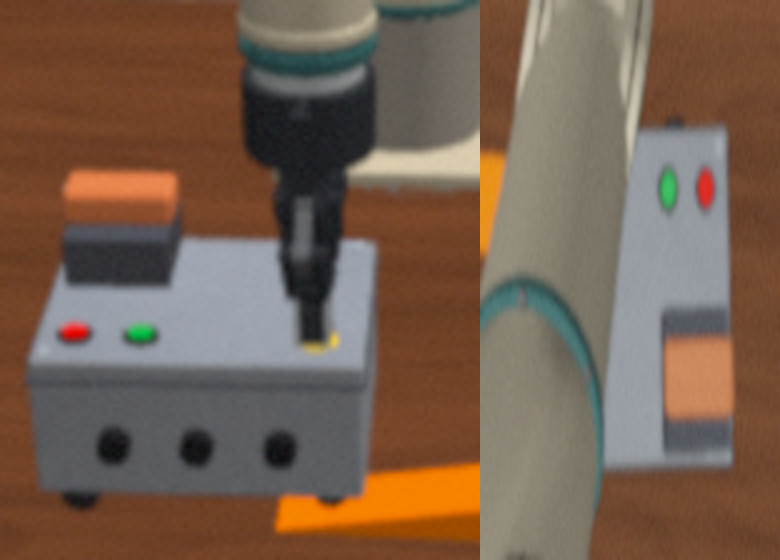

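The fingertips are on the yellow dot (scene 303,225) at 4.8 N. The wedge shows under the foot and the box looks level. I'll press harder and hold.

Request:
{"fn": "send_rows", "kwargs": {
  "series": [
    {"ax": 0, "ay": 0, "az": 0, "dx": 0, "dy": 0, "dz": 0.1, "hand": 1},
    {"ax": 0, "ay": 0, "az": 0, "dx": 0, "dy": 0, "dz": 0.2, "hand": 1},
    {"ax": 0, "ay": 0, "az": 0, "dx": 0, "dy": 0, "dz": 0.2, "hand": 1},
    {"ax": 0, "ay": 0, "az": 0, "dx": 0, "dy": 0, "dz": 0.2, "hand": 1}
  ]
}}

```text
clock: 16.7
eef_pos: [556.4, -21.7, 79.8]
tool_rot: [3.14, -0.001, 1.57]
force: [-4.4, 0.8, 19.6]
width: 0.2
gripper_force: 9.6
```

Request:
{"fn": "send_rows", "kwargs": {
  "series": [
    {"ax": 0, "ay": 0, "az": 0, "dx": 0, "dy": 0, "dz": 0, "hand": 1},
    {"ax": 0, "ay": 0, "az": 0, "dx": 0, "dy": 0, "dz": 0, "hand": 1},
    {"ax": 0, "ay": 0, "az": 0, "dx": 0, "dy": 0, "dz": 0, "hand": 1},
    {"ax": 0, "ay": 0, "az": 0, "dx": 0, "dy": 0, "dz": 0, "hand": 1},
    {"ax": 0, "ay": 0, "az": 0, "dx": 0, "dy": 0, "dz": 0, "hand": 1},
    {"ax": 0, "ay": 0, "az": 0, "dx": 0, "dy": 0, "dz": 0, "hand": 1},
    {"ax": 0, "ay": 0, "az": 0, "dx": 0, "dy": 0, "dz": 0, "hand": 1},
    {"ax": 0, "ay": 0, "az": 0, "dx": 0, "dy": 0, "dz": 0, "hand": 1},
    {"ax": 0, "ay": 0, "az": 0, "dx": 0, "dy": 0, "dz": 0, "hand": 1},
    {"ax": 0, "ay": 0, "az": 0, "dx": 0, "dy": 0, "dz": 0, "hand": 1}
  ]
}}

```text
clock: 17.7
eef_pos: [556.4, -21.7, 79.8]
tool_rot: [3.14, -0.001, 1.57]
force: [-4.8, 1.2, 19.4]
width: 0.2
gripper_force: 9.6
```

It held 19 N for over a second with only 0.3 mm of give. I'll rise clear and check before handing in.

Request:
{"fn": "send_rows", "kwargs": {
  "series": [
    {"ax": 0, "ay": 0, "az": 0, "dx": 0, "dy": 0, "dz": -0.3, "hand": 1},
    {"ax": 0, "ay": 0, "az": 0, "dx": 0, "dy": 0, "dz": -1, "hand": 1},
    {"ax": 0, "ay": 0, "az": 0, "dx": 0, "dy": 0, "dz": -4, "hand": 1},
    {"ax": 0, "ay": 0, "az": 0, "dx": 3, "dy": 0, "dz": -8, "hand": 1},
    {"ax": 0, "ay": 0, "az": 0, "dx": 8, "dy": 0, "dz": -10, "hand": 1},
    {"ax": 0, "ay": 0, "az": 0, "dx": 13, "dy": 0, "dz": -10, "hand": 1},
    {"ax": 0, "ay": 0, "az": 0, "dx": 18, "dy": 0, "dz": -10, "hand": 1},
    {"ax": 0, "ay": 0, "az": 0, "dx": 23, "dy": 0, "dz": -10, "hand": 1},
    {"ax": 0, "ay": 0, "az": 0, "dx": 28, "dy": 0, "dz": -10, "hand": 1},
    {"ax": 0, "ay": 0, "az": 0, "dx": 28, "dy": 0, "dz": -10, "hand": 1}
  ]
}}

```text
clock: 18.7
eef_pos: [554.1, 268.4, 176.8]
tool_rot: [-3.14, -0.005, 1.582]
force: [-1.9, 0.3, 0.5]
width: -0.0
gripper_force: 0.0
```

```bash
python3 snap.py 8; python3 - <<'E'
from h import *
t,s=[pickle.load(open(n+".pkl","rb")) for n in("top","scene")]
cen=lambda m:np.argwhere(m).mean(0)[::-1]
for d,r in((t,(312,252,340,276)),(s,(290,215,318,236))): print("dot",back(d,cen(mask(d,(24,140,120),(35,255,255),r)),120).round(1))
# wedge rear edge from its visible part, both views
wt=mask(t,(8,190,185),(22,255,255),(225,240,312,290)); ws=mask(s,(5,190,150),(22,255,255),(295,245,415,290))
B=[(x,y,z) for x in(-80,80) for y in(-100,100) for z in(25,120)]
P=place(B,504.7,-93.8,.0204)
f=lambda p:sum(np.abs(np.clip(ren(d,place(W,p[0],p[1],p[2]/300))-ren(d,P),0,1)-m/255.*(ren(d,P)<.5)).sum() for d,m in((t,wt),(s,ws)))
x=np.array([560,30,-471.]);r=minimize(f,x,method="Nelder-Mead",options=dict(initial_simplex=x+np.array([[-3,-5,-5],[8,0,0],[0,10,0],[0,0,15]])))
w=r.x/[1,1,300]; dd=np.array([561.05,-14.6])-w[:2];c,sn=np.cos(w[2]),np.sin(w[2]); print("wedge",w.round(3),r.fun,"foot in wedge",c*dd[0]+sn*dd[1],-sn*dd[0]+c*dd[1])
E
```

```text
{'clock': 18.8, 'eef_pos': array([555.38, 260.24, 177.1 ]), 'tool_rot': array([-3.14,  0.  ,  1.57]), 'force': array([-0.43, -1.26,  0.15]), 'width': 0.01429312100867787}
dot [553.7 -23.  120. ]
dot [557.  -21.7 120. ]
wedge [560.121  29.271  -1.576] 137.17647058823528 foot in wedge 43.86539113036081 1.1612381309522826
```

The foot axis is at (44, 1) mm in the wedge frame, well inside the limits of 10..62 and ±25. The dot has not shifted, so the box is where it started. Handing in.

```bash
python3 -c "
from cell import *
print(finish_job())"
```

```text
the job is handed in; nothing more can be done
None
```

The wedge is jammed under the short foot with the foot axis about 31 mm in from its thin end; the box took a 19 N press on the dot for over a second with 0.3 mm of give, and I handed the job in at about 19 s without seeing the verdict.

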